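# Slide the sample carrier under the reader's spring clip

### The job

Load the blue sample carrier into the reader: with one fingertip press the clip's red thumb bar down and keep it down while the other fingertip pushes the carrier by its raised rib along the channel, beneath the open clip, until it is fully home against the white reader. Only then let go, so that the clip closes on the carrier, and move away. Only press and push: do not lift or tip the carrier, and leave everything else where it stands.

Things in the scene. Friction and masses are not known exactly. Their poses are not given: they have to be found in the camera images.
- reader: White reader with grey stage, fixed. Origin on the table; +x is the push direction (along the channel, away from the robot), +y left of it. Stage: slab 20 mm high, x -140 to 120, y -80 to 80 mm; two rails 5 mm high guide the carrier along x, centred on y = -40. The housing, 50 mm above the stage, begins at x = 25 (the stop). Home puts the carrier's origin at x = -15, y = -40, z = 20 mm here.
- carrier: Blue flat sample carrier, loose in the channel: plate 80 mm long (its x, along the channel), 44 wide, 6 thick, about 50 g; origin at the centre of its underside. A cross rib, x = -7 to -1 mm, 40 mm wide, stands up to 20 mm above the underside; behind it the flat plate goes on for 33 mm. It starts 40 to 58 mm short of home, front end not yet under the clip.
- rib (a point): Middle of the rear face (towards the robot) of the carrier's rib, 13 mm above the carrier's underside: push here along the reader's +x. With the carrier home it is at x = -22 mm in the reader's frame.
- jaw (a point): Underside of the clip's steel jaw, at its middle. Closed, the jaw stands on the stage on the channel's centre line (reader x = -8 to 8, y = -40 mm) and blocks the carrier; it rises as the thumb bar is pressed. The clip's arm over it is 16 mm wide along x.
- clip (a joint): Angle of the spring clip, rad: 0 = closed, jaw on the stage; grows as the thumb bar is pressed; hard stop 0.36. It rocks about an axis along the reader's x at y = 0, 32 mm above the table. It reads about 0.15 when the jaw rests on the carrier's plate; 0.20 to 0.32 lets the plate pass freely. Spring: about 3 N on the bar at rest, 7 N at 0.3; it closes by itself when let go.
- thumb_bar (a point): Middle of the top of the clip's red thumb bar (moves with it): a flat strip 130 mm along the reader's x (-115 to 15), usable at y = 15 to 43 mm. It slopes up to the left 0.2 rad at rest, level at clip angle 0.2. Pressed, its top is about 10 to 14 mm above the stage: above the plate, below the rib's top, so level fingertips 70 mm apart can press it and push the rib, sliding along it.
- dropper: Black reagent dropper bottle with a white cap, 25 mm across, 62 mm tall, standing left of the reader. Leave alone. Origin at the centre of its underside.
- white_cap: Loose white screw cap, 30 mm across, 14 mm high, left of the reader. Leave alone. Origin at the centre of its underside.
- vial_block: Dark rubber block 42 x 42 x 22 mm holding a glass vial, 64 mm tall in all, right of the reader. Leave alone. Origin at the centre of its underside.
- spare_carrier: A green carrier of the same shape as the blue one, lying on the table right of the reader; not to be used. Leave alone. Origin at the centre of its underside.
- tube_rack: White test-tube rack 105 x 250 mm with blue-capped tubes up to 101 mm tall, on the left. Leave alone. Origin at the centre of its underside.
- petri_dish: Shallow glass dish 140 mm across, 18 mm high, on the right. Leave alone. Origin at the centre of its underside.
- flask: Small conical flask 76 mm across, 108 mm tall, on the right. Leave alone. Origin at the centre of its underside.
Not all that is in view belongs to the job. Of the things that look like the carrier, the smallest one is meant.

How it is judged (in metres and radians):
On the way, in this order (a step that is already met when the one before it is completed fails the run):
1. the thumb bar is held down by a fingertip, clip open, before the carrier is under it (value of joint clip above 0.165 rad and contact force between the fingers and clip above 0.8 N and x of carrier in the frame of reader below -0.043 m), for 0.1 s.
2. the carrier is pushed fully home with the clip still held open (value of joint clip above 0.16 rad and contact force between the fingers and clip above 0.8 N and x of carrier in the frame of reader above -0.018 m), for 0.1 s.
At the end, for the whole second after the job is handed in: The carrier lies flat in the channel within 3 mm of its home against the reader, at rest, and the released clip rests on it (clip angle 0.125 to 0.175) (x of carrier in the frame of reader between -0.018 and -0.012 m and y of carrier in the frame of reader between -0.044 and -0.036 m and z of carrier in the frame of reader between 0.017 and 0.0225 m and angle between the x axis of carrier and the x axis of reader, either way round below 0.08 rad and value of joint clip between 0.125 and 0.175 rad and linear speed of carrier below 0.01 m/s); the robot touches nothing.
It fails at once if the carrier is lifted (more than 6 mm) or tipped (z of carrier in the frame of reader above 0.026 m or angle between carrier's own z axis and vertical above 0.15 rad).
It fails at once if the clip is let down on the carrier before it is home (x of carrier in the frame of reader between -0.04 and -0.02 m and value of joint clip below 0.155 rad and contact force between clip and carrier above 1 N).
It fails at once if a bystander is moved by more than 20 mm (distance of any of dropper, white_cap, vial_block, spare_carrier, tube_rack, petri_dish, flask from where it was at the start of the episode above 0.02 m).
It also fails if it takes over 45 s, if anything falls off the work surface, if the arm or the gripper's body presses on something with over 40 N, if the wrist force passes 120 N, or if a joint passes its speed limit or range.

### The arm

A 6-joint arm with a two-finger parallel gripper is mounted at the origin on the work surface. World frame = base frame: x ahead of the robot, y to its left, z up, the work surface at z = 0. Lengths are in mm, angles in rad, forces in N, time in s.
With the tool pointing down it reaches from about 400 to 925 mm from the base axis. Payload 12.5 kg.
Tool frame: the origin (TCP) lies midway between the tips of the shut fingers; the grasp point (between the pads) lies 19 mm behind it (env.grip_depth is the distance from the TCP to the grasp point, in mm); z points along the fingers, y is the line along which they close (so a half turn about z gives the same grasp; the last joint's range is limited). The gripper opens to 95 mm and grips with 3 to 60 N. Pads are 20 mm wide; open, the fingers measure 119 mm over their backs; the gripper's body (75 mm by 180 mm) begins 59 mm behind the grasp point.
Start: joints at [-1.31, 0.491, 1.559, -0, 1.092, -0.106], TCP at [224.168, -583.437, 182.861] pointing down, gripper open.
Joint ranges: [-3.1, 3.1], [-0.84, 2.19], [0.05, 2.79], [-1.13, 4.28], [0.06, 2.93], [-2.69, 2.69]. Speed limits (rad/s): [2.22, 2.22, 2.79, 3.14, 3.14, 3.14].

### API

Orientations are given as [roll, pitch, yaw] about the fixed x, y, z axes, in that order (R = Rz(yaw) Ry(pitch) Rx(roll)).
In Python, from cell import monitor, viewer, order, env gives the robot as it stands.
- The arm moves only by the tool move_arm, never from a script. Its argument "moves" is one flat list of numbers, 4 for each row, row after row: the shift along the tool's x, y, z normalised to -1 to 1, where 1 is 0.15 m, then the turn about the tool's z normalised to -1 to 1, where 1 is pi/2 rad. A call has 1 to 10 rows; each row shifts and turns the commanded pose from where the row before left it, along the tool's axes as they then stand; what a row does not reach is not made up. A row lasts 1/8 s, in which the tool goes at most 62.5 mm and 10.7 degrees, less where a joint would pass 70% of its speed; a pose out of reach is approached as far as the arm can. A call with a number of a shift or a turn outside -1 to 1 is refused whole. A call with a gripper value outside its range is refused whole. "claw" is the finger opening in mm, from 0 to 95.1, set as the call begins (left out, the last holds). The fingers move at their own pace and stop on an object; the grip force is fixed at half the most. Time passes only in rows, so rows that do not move let the fingers close. It gives the time, the measured TCP pose, the force, the opening and the grip force at its end, in the units of the state.
- monitor.state(): the state, without advancing time (a new reading comes with each control period).
- viewer.read_camera(name): name is "side" or "top"; returns the picture (480x640x3 uint8, red, green, blue); there is no depth.
- viewer.camera_info(name): a dict with "K" (3x3 intrinsics, pixels), "camera_from_world" (4x4, takes a point from world to camera coordinates). Camera axes: x right, y down, z forward; pixel columns grow to the right and rows downward; lengths in mm; the calibration is good to about 2 mm. A picture is of the moment at which its call begins. camera_info takes no time and is no camera call.
- order.job_done(): hands the job in; it is judged then, once.
The state is a dict: "t": time; "joints": joint angles; "qvel": joint speeds; "tau": joint torques, N m; "eef_pos": TCP position; "tcp_rot": TCP orientation; "ft_force": force on the tool from outside, world axes, zero at the start; "moment": the same for the moment, N m; "opening": opening from 0.0 (shut) to 1.0 (fully open); "grip_force": force on a finger pad.
Only numpy, scipy, OpenCV 4.12 (cv2) and the standard library are available. Lean on these libraries where they do the work, as an engineer would, in place of code of your own. Each camera call takes 0.05 s, during which the arm holds its last target. There are 200 camera calls.

## Working session

There is one attempt and no reset: what is moved stays moved. The work goes in short steps, Python scripts to look and compute and a tool call to move; the robot and the scene stay as the last step left them, time stands still between calls to the robot, and variables do not carry over. Pictures are saved under pics/ and viewed, at most 10 in all, crops included, and the job is handed in when it is done.

Besides the shell and the picture viewer there is one more tool, called after ">>>" as name(argument=value, ...), one argument or row to a line, values as JSON. move_arm: Moves the arm, as the interface text tells. Scaled input: -1 to 1 covers 0.15 m each way for a shift and pi/2 rad each way for a turn. Its arguments: {"type":"object","properties":{"moves":{"type":"array"},"claw":{"type":"number"}},"required":["moves"]}

```bash
mkdir -p pics; python3 - <<'E'
from cell import monitor, viewer, order, env
import cv2
for n in("top","side"):
    cv2.imwrite(f"pics/{n}0.png",viewer.read_camera(n)[:,:,::-1]); i=viewer.camera_info(n); print(i["K"],i["camera_from_world"])
print(monitor.state())
E
```

```text
[[520.64121033   0.         312.41034538]
 [  0.         520.64121033 231.20218763]
 [  0.           0.           1.        ]] [[ 2.73820057e-02 -9.99483450e-01  1.68243607e-02 -1.33651865e+01]
 [-9.92682692e-01 -2.91681269e-02 -1.17176333e-01  5.20521023e+02]
 [ 1.17606540e-01 -1.34927287e-02 -9.92968604e-01  1.50346413e+03]
 [ 0.00000000e+00  0.00000000e+00  0.00000000e+00  1.00000000e+00]]
[[488.67381554   0.         316.20822475]
 [  0.         488.67381554 232.79864823]
 [  0.           0.           1.        ]] [[-7.41664108e-01 -6.70602885e-01  1.50373166e-02  4.20905653e+02]
 [-3.60502507e-01  3.79598175e-01 -8.52022986e-01  2.54474801e+02]
 [ 5.65660935e-01 -6.37335858e-01 -5.23288363e-01  8.85401688e+02]
 [ 0.00000000e+00  0.00000000e+00  0.00000000e+00  1.00000000e+00]]
{'t': 0.1, 'joints': array([-1.30955372e+00,  4.91524069e-01,  1.55935546e+00, -7.49229876e-06,
        1.09172992e+00, -1.05617066e-01]), 'qvel': array([-4.91757303e-05,  2.44309397e-05, -1.24849211e-03,  1.55165765e-04,
        2.41654106e-03, -4.30622456e-04]), 'tau': array([ 2.43785667e-03, -6.13625264e+01, -2.58607543e+01,  6.93806307e-02,
        4.69686789e-02, -6.03105559e-05]), 'eef_pos': array([ 224.126095  , -583.17627761,  182.31618967]), 'tcp_rot': array([-3.14058083e+00, -1.00582520e-04,  3.66863079e-01]), 'ft_force': array([0.59317527, 0.12492772, 0.47910599]), 'moment': array([-0.01694025,  0.05155993,  0.01238763]), 'grip_force': 0.0, 'opening': 1.0007719839859972}
```

View pics/top0.png

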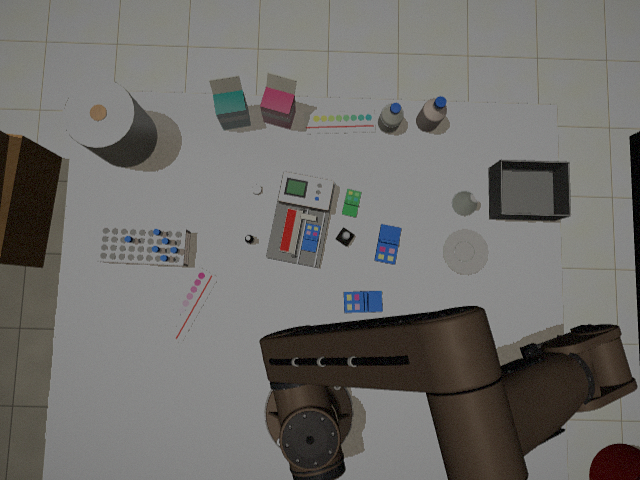

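View pics/side0.png

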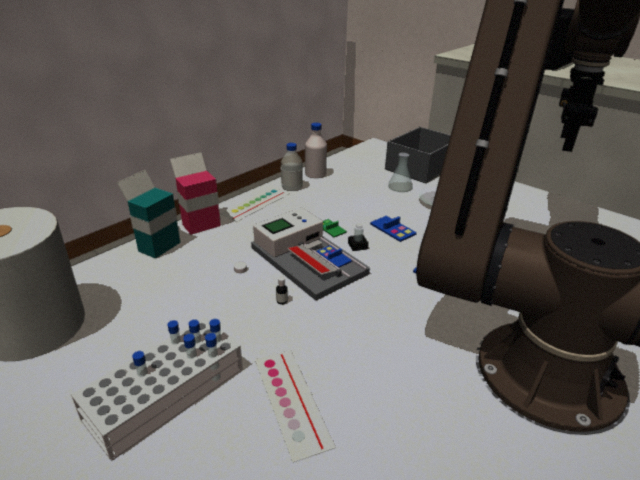

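Blue candidates in the top view are (311,237) in the channel, (388,245) and (363,301). The first is the smallest and lies in the reader's channel, so it fits; I'll confirm it in an enlarged crop. The side view shows the reader at about (310,255).

```bash
python3 - <<'E'
import cv2
a=cv2.imread("pics/top0.png")[165:275,255:345]; b=cv2.imread("pics/side0.png")[200:300,240:380]
cv2.imwrite("pics/c1.png",cv2.resize(a,None,fx=5.4,fy=5.4,interpolation=cv2.INTER_CUBIC))
cv2.imwrite("pics/c2.png",cv2.resize(b,None,fx=5.5,fy=5.5,interpolation=cv2.INTER_CUBIC))
E
```

```text
(no output)
```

View pics/c1.png

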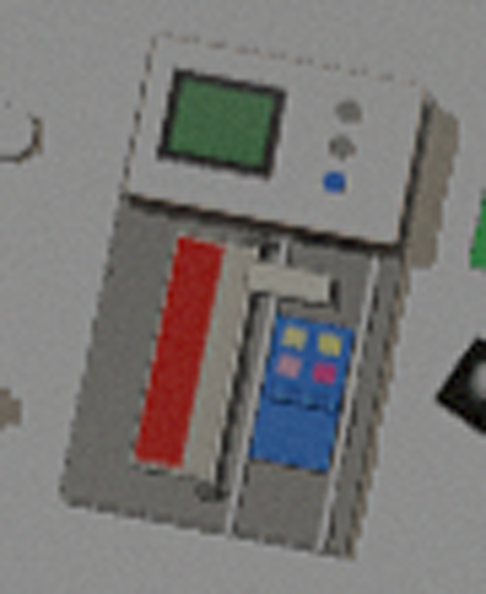

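View pics/c2.png

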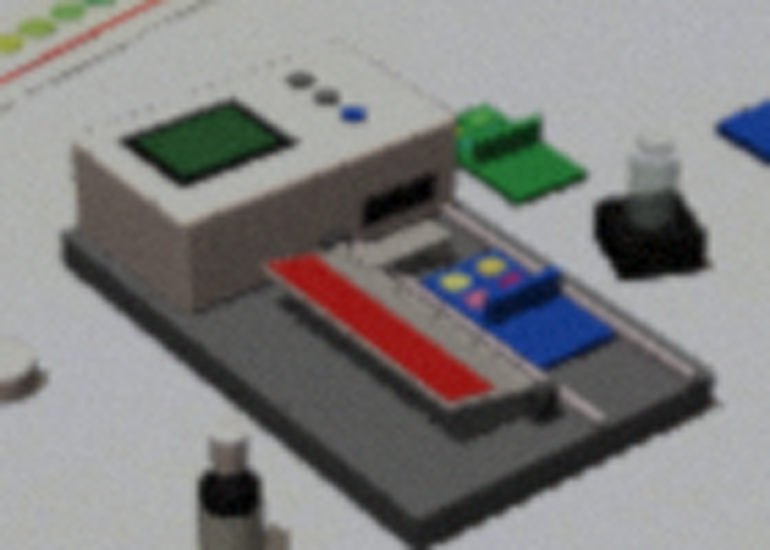

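The crop confirms it: the smallest blue carrier sits in the channel short of the clip jaw, with its rib towards the robot from the colour pads. Next I fit the reader pose and carrier x.

```bash
cat > fit.py <<'E'
import numpy as np
from cell import viewer
from scipy.optimize import least_squares
C={n:viewer.camera_info(n) for n in("top","side")}
def proj(n,P):
    c=C[n]; P=np.c_[P,np.ones(len(P))]@np.array(c["camera_from_world"]).T
    p=P[:,:3]@np.array(c["K"]).T; return p[:,:2]/p[:,2:]
def r2w(q,P):
    P=np.array(P,float); c,s=np.cos(q[2]),np.sin(q[2]); return P@np.array([[c,s,0],[-s,c,0],[0,0,1]])+[q[0],q[1],0]
T=lambda u:(np.array(u)+.5)/5.4-.5+[255,165]
S=lambda u:(np.array(u)+.5)/5.5-.5+[240,200]
E
cat > a.py <<'E'
from fit import *
RT=[(-140,80,20,63,497),(-140,-80,20,352,555),(25,80,70,122,195),(25,-80,70,397,243),(120,80,70,155,37),(120,-80,70,430,90)]
RS=[(25,80,70,187,222),(25,80,20,197,308),(120,80,70,75,147),(25,-80,70,455,122),(-140,-80,20,712,378),(120,80,20,65,237)]
CT=[(-40,22,26,250,460),(-40,-22,26,328,470),(40,22,26,279,318),(40,-22,26,355,325)]
CS=[(-40,22,26,545,366),(-40,-22,26,614,335)]
def res(q,use="ts"):
    r=[]
    for k,n,A,B,f in(("t","top",RT,CT,T),("s","side",RS,CS,S)):
        if k not in use: continue
        A=np.array(A,float);B=np.array(B,float)
        r.append(proj(n,r2w(q,A[:,:3]))-f(A[:,3:]))
        r.append(proj(n,r2w(q,B[:,:3]+[q[3],-40,20]))-f(B[:,3:]))
    return np.concatenate(r).ravel()
for u in("ts","t","s"):
    s=least_squares(res,[600,20,-.1,-60],args=(u,),loss="soft_l1",x_scale=[10,10,.05,10]); print(u,s.x.round(3),s.fun.round(1) if u=="ts" else s.cost)
E
python3 a.py
```

```text
ts [ 5.64767e+02  3.65120e+01 -1.64000e-01 -5.78270e+01] [-1.1  0.9 -1.3  0.6 -1.8 -0.3  1.7  1.3 -1.4 -2.7  1.6 -2.  -0.4 -0.6
  0.   0.4 -0.5 -1.1  0.2  0.5 -0.9  1.5 -2.   3.9 -2.6 -1.7  4.3 -1.4
  2.8 -0.3  0.3 -0.6  1.1 -6.4  3.  -7.4]
t [ 5.6500e+02  3.5799e+01 -1.5400e-01 -5.9017e+01] 9.517392437165613
s [ 5.64261e+02  4.19800e+01 -2.28000e-01 -6.76050e+01] 25.582135952969253
```

```bash
sed -i 's/-40,20\]/-40,0]/; s/A=np.array(A,float);/A=np.array(A,float);H=A[:,2]==70;H|=(A[:,0]==25);A[H,1]*=q[4]\/80;A[H\&(A[:,0]==120),0]=q[5];/; s/-.1,-60\]/-.1,-60,75,115]/; s/.05,10\]/.05,10,10,10]/' a.py; python3 a.py
```

```text
ts [ 5.67499e+02  3.64320e+01 -1.60000e-01 -5.82610e+01  7.41820e+01
  1.10359e+02] [-0.9  0.2 -1.  -0.4  0.1 -0.8 -0.3 -0.1 -0.3  0.1 -1.1 -0.3 -0.2 -0.8
  0.1  0.1 -0.4 -1.   0.1  0.5  0.5  0.3 -0.7  2.6  0.7 -1.1  1.5 -1.1
  1.9 -0.9 -0.5 -0.9  0.1  0.3  1.8 -0.7]
t [ 5.66790e+02  3.53520e+01 -1.58000e-01 -5.86880e+01  7.49980e+01
  1.10935e+02] 1.6521701064373793
s [ 5.67804e+02  3.92890e+01 -1.64000e-01 -5.74490e+01  7.15420e+01
  1.10600e+02] 5.418893046996826
```

>>> move_arm(
  moves=[0.1,-0.1,0,0.067,0.1,-0.2,0,0.067,0.1,-0.3,0,0.067,0.1,-0.3,0,0.067,0.1,-0.3,0,0.067,0.1,-0.3,0,0,0.1,-0.3,0,0,0.1,-0.3,0,0,0.1,-0.3,0,0,0.1,-0.3,0,0],
  claw=58,
)

```text
t: 1.35
eef_pos: [387.6, -182.9, 182.8]
tcp_rot: [3.141, 0.0, -0.16]
ft_force: [0.8, -0.3, -0.2]
opening: 0.608
grip_force: 0.0
```

>>> move_arm(
  moves=[0.08,-0.3,0,0,0.08,-0.3,0,0,0.08,-0.3,0,0,0.08,-0.3,0.1,0,0.08,-0.3,0.15,0,0,0,0.2,0,0,0,0.1,0,0,0,0,0,0,0,0,0,0,0,0,0],
)

```text
t: 2.6
eef_pos: [482.5, 28.1, 101.0]
tcp_rot: [-3.142, -0.001, -0.16]
ft_force: [1.0, 0.2, 0.5]
opening: 0.611
grip_force: 0.0
```

```bash
cat > m.py <<'E'
from fit import *
from cell import monitor
Q=[567.3,36,-.16]
s=monitor.state(); p=s["eef_pos"]; c,n=np.cos(Q[2]),np.sin(Q[2])
d=p-[Q[0],Q[1],0]; print("reader frame TCP",[round(v,1) for v in(c*d[0]+n*d[1],-n*d[0]+c*d[1],p[2])],s["tcp_rot"].round(3),s["ft_force"].round(2),s["opening"]*95.1,s["t"])
E
cat > look.py <<'E'
import cv2,sys
from cell import viewer
t=viewer.read_camera("top")[165:285,250:350,::-1]; s=viewer.read_camera("side")[200:300,250:370,::-1]
k=sys.argv[1]
r=lambda a,h:cv2.resize(a,None,fx=h/a.shape[0],fy=h/a.shape[0],interpolation=cv2.INTER_CUBIC)
cv2.imwrite(f"pics/{k}.png",cv2.hconcat([r(s,420),r(t,420)][:1]+[cv2.resize(t,(290,420),interpolation=cv2.INTER_CUBIC)]))
E
python3 m.py; python3 look.py l1
```

```text
reader frame TCP [np.float64(-82.5), np.float64(-21.3), np.float64(101.0)] [-3.142e+00 -1.000e-03 -1.600e-01] [1.01 0.23 0.52] 58.10644822267318 2.6
```

View pics/l1.png

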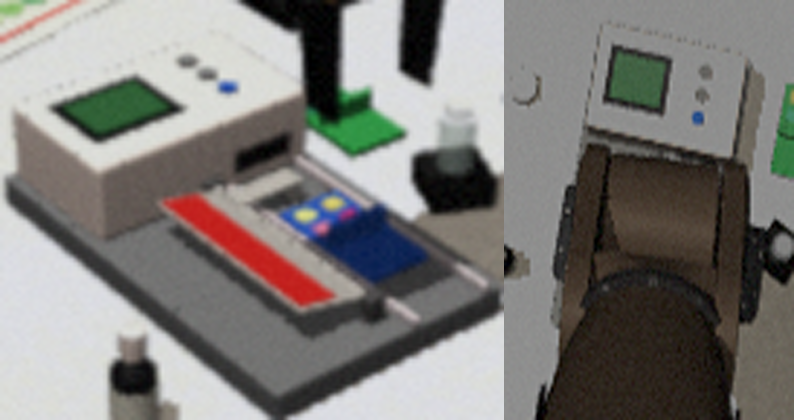

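The side view shows the left finger (320,110) and right finger (415,75) hovering above the reader; the bar and carrier are undisturbed. I'll shift left, lower and check.

>>> move_arm(
  moves=[0,-0.05,0,0,0,-0.055,0,0,0,0,0.1,0,0,0,0.1,0,0,0,0.08,0,0,0,0.06,0,0,0,0,0,0,0,0,0],
)

```text
t: 3.7
eef_pos: [484.8, 43.8, 49.6]
tcp_rot: [3.142, -0.0, -0.159]
ft_force: [0.1, 0.7, 1.3]
opening: 0.608
grip_force: 0.0
```

```bash
python3 m.py; python3 look.py l2
```

```text
reader frame TCP [np.float64(-82.6), np.float64(-5.4), np.float64(49.6)] [ 3.142 -0.    -0.159] [0.05 0.71 1.35] 57.78821279540026 3.7
```

View pics/l2.png

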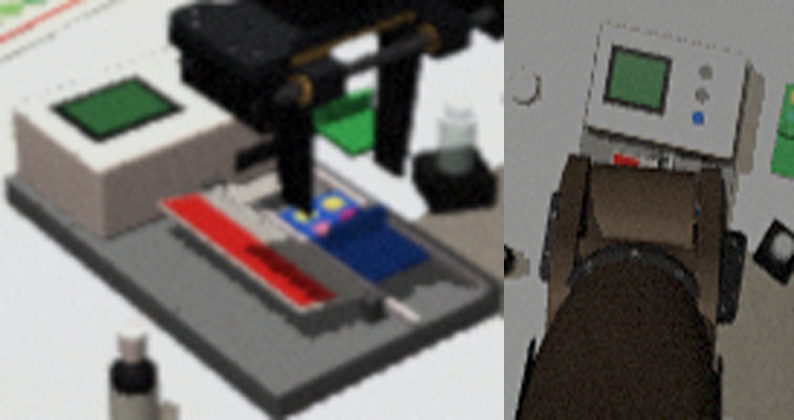

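```bash
python3 - <<'E'
from fit import *
Q=[567.3,36,-.16]
for P in([-82.6,29.6,49.6],[-82.6,-40.4,49.6],[-82.6,29.6,41],[-115,43,42],[15,43,42],[-65,-20,40]):
    p=proj("side",r2w(Q,[P]))[0]; print(P,((p-[250,200]+.5)*4.2-.5).round())
E
```

```text
[-82.6, 29.6, 49.6] [290. 262.]
[-82.6, -40.4, 49.6] [389. 218.]
[-82.6, 29.6, 41] [289. 276.]
[-115, 43, 42] [309. 312.]
[15, 43, 42] [161. 202.]
[-65, -20, 40] [339. 231.]
```

Projecting the expected fingertips gives (290,262) and (389,218) in the crop, but they appear at (297,211) and (390,173). So the open fingertips sit about 28 mm above the TCP. I'll lower gently and watch the force.

>>> move_arm(
  moves=[0,0,0.04,0,0,0,0.04,0,0,0,0.04,0,0,0,0,0,0,0,0,0],
)

```text
t: 4.42
eef_pos: [484.7, 43.8, 31.3]
tcp_rot: [3.141, 0.0, -0.159]
ft_force: [0.3, 0.3, -0.4]
opening: 0.61
grip_force: 0.0
```

```bash
python3 m.py; python3 look.py l3
```

```text
reader frame TCP [np.float64(-82.8), np.float64(-5.4), np.float64(31.3)] [ 3.141  0.    -0.159] [ 0.31  0.27 -0.36] 58.040791516429984 4.425
```

View pics/l3.png

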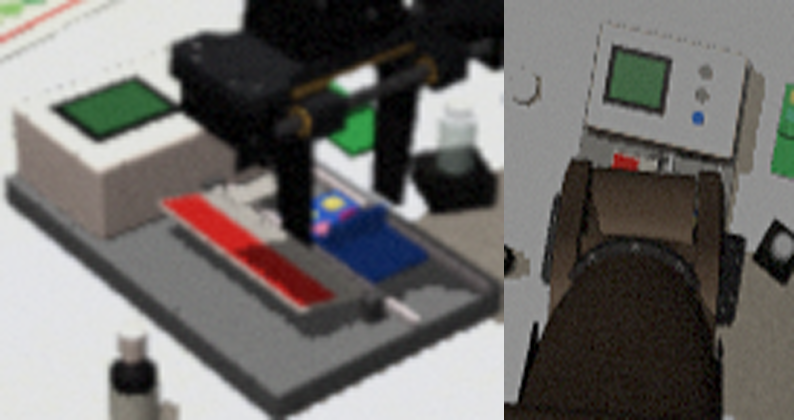

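The tips are at (297,240) and (390,203), still about 20 mm above the bar, and there is no contact force.

>>> move_arm(
  moves=[0,0,0.04,0,0,0,0.04,0,0,0,0,0,0,0,0,0],
)

```text
t: 5.03
eef_pos: [484.6, 43.8, 19.2]
tcp_rot: [3.141, 0.0, -0.159]
ft_force: [0.7, -0.2, 0.5]
opening: 0.613
grip_force: 0.0
```

>>> move_arm(
  moves=[0,0,0.02,0,0,0,0,0,0,0,0,0],
)

```text
t: 5.4
eef_pos: [484.7, 43.8, 16.3]
tcp_rot: [3.142, -0.0, -0.159]
ft_force: [-0.2, 0.5, 0.1]
opening: 0.612
grip_force: 0.0
```

>>> move_arm(
  moves=[0,0,0.02,0,0,0,0,0,0,0,0,0],
)

```text
t: 5.78
eef_pos: [484.7, 43.8, 13.3]
tcp_rot: [3.141, 0.0, -0.159]
ft_force: [-0.9, -0.1, -0.5]
opening: 0.61
grip_force: 0.0
```

>>> move_arm(
  moves=[0,0,0.02,0,0,0,0,0,0,0,0,0],
)

```text
t: 6.15
eef_pos: [484.7, 43.8, 10.3]
tcp_rot: [3.142, 0.0, -0.159]
ft_force: [-0.4, -0.1, -1.1]
opening: 0.611
grip_force: 0.0
```

```bash
python3 m.py; python3 look.py l4
```

```text
reader frame TCP [np.float64(-82.8), np.float64(-5.5), np.float64(10.3)] [ 3.142  0.    -0.159] [-0.38 -0.07 -1.08] 58.12989406990072 6.15
```

View pics/l4.png

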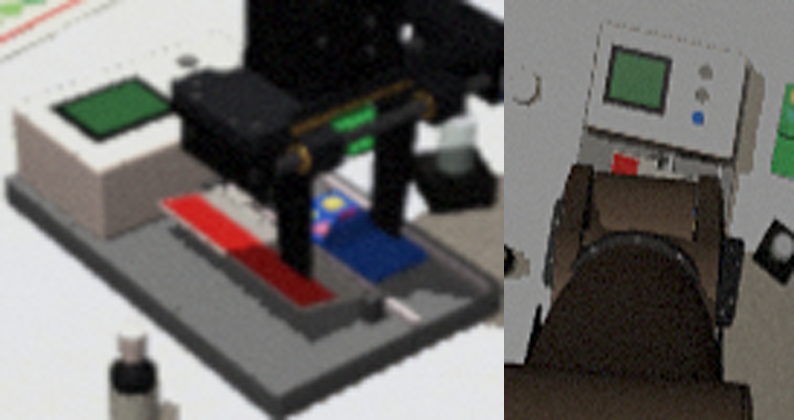

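Left tip is at (297,275), right tip at (390,237), both just above bar height with no force yet. Continuing.

>>> move_arm(
  moves=[0,0,0.02,0,0,0,0,0,0,0,0,0],
)

```text
t: 6.62
eef_pos: [484.6, 43.8, 7.3]
tcp_rot: [3.142, 0.0, -0.159]
ft_force: [0.8, 0.3, -0.1]
opening: 0.612
grip_force: 0.0
```

>>> move_arm(
  moves=[0,0,0.02,0,0,0,0,0,0,0,0,0],
)

```text
t: 7.0
eef_pos: [484.9, 43.9, 4.5]
tcp_rot: [-3.142, -0.0, -0.159]
ft_force: [0.5, 2.5, 5.1]
opening: 0.611
grip_force: 2.3
```

>>> move_arm(
  moves=[0,0,0.02,0,0,0,0,0,0,0,0,0],
)

```text
t: 7.38
eef_pos: [484.9, 44.0, 1.5]
tcp_rot: [-3.141, -0.001, -0.16]
ft_force: [-0.1, 4.3, 6.7]
opening: 0.611
grip_force: 3.4
```

>>> move_arm(
  moves=[0,0,0.02,0,0,0,0,0,0,0,0,0],
)

```text
t: 7.75
eef_pos: [485.0, 44.0, -1.3]
tcp_rot: [-3.141, -0.001, -0.159]
ft_force: [-0.9, 2.3, 9.0]
opening: 0.609
grip_force: 4.6
```

```bash
python3 m.py;python3 m.py; python3 look.py l5; python3 m.py; python3 - <<'E'
import cv2
from cell import viewer
import numpy as np
a=np.mean([viewer.read_camera("side") for _ in range(4)],0).astype(np.uint8)[235:285,280:345,::-1]
cv2.imwrite("pics/l5.png",cv2.resize(a,None,fx=11,fy=11,interpolation=cv2.INTER_CUBIC))
E
```

```text
reader frame TCP [np.float64(-82.6), np.float64(-5.2), np.float64(-1.3)] [-3.141e+00 -1.000e-03 -1.590e-01] [-0.91  2.27  9.01] 57.9521594154968 7.75
reader frame TCP [np.float64(-82.6), np.float64(-5.2), np.float64(-1.3)] [-3.141e+00 -1.000e-03 -1.590e-01] [-0.91  2.27  9.01] 57.9521594154968 7.75
reader frame TCP [np.float64(-82.6), np.float64(-5.2), np.float64(-1.3)] [-3.141e+00 -1.000e-03 -1.590e-01] [-0.54  4.21  9.36] 57.8801813238644 7.85
```

View pics/l5.png

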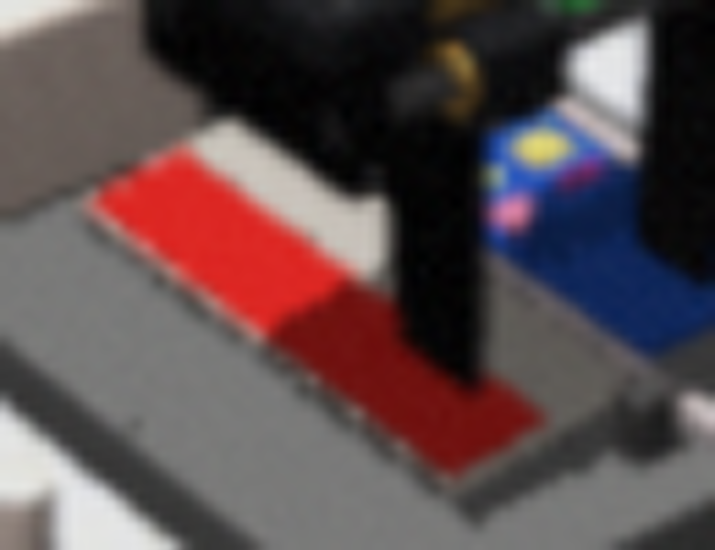

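The picture shows the left fingertip at (440,370) on the red strip with the strip pressed about level, dropped roughly 12 mm from rest (clip about 0.28–0.30). The right finger at (690,270) is behind the rib. I'll ease up 1 mm, shift 3 mm left, then push.

>>> move_arm(
  moves=[0,-0.01,-0.004,0,0,-0.01,-0.003,0,0,0,0,0,0,0,0,0],
)

```text
t: 8.55
eef_pos: [485.3, 46.4, -0.3]
tcp_rot: [3.141, -0.001, -0.159]
ft_force: [-1.0, -2.4, 7.4]
opening: 0.608
grip_force: 3.6
```

>>> move_arm(
  moves=[0.02,0,0,0,0.02,0,0,0,0.02,0,0,0,0.02,0,0,0,0.02,0,0,0,0.02,0,0,0,0,0,0,0,0,0,0,0],
)

```text
t: 9.55
eef_pos: [501.9, 43.9, -0.6]
tcp_rot: [3.141, 0.002, -0.159]
ft_force: [-4.3, 1.1, 7.9]
opening: 0.609
grip_force: 3.8
```

```bash
python3 m.py; python3 - <<'E'
import cv2
from cell import viewer
import numpy as np
a=np.mean([viewer.read_camera("side") for _ in range(4)],0).astype(np.uint8)[230:285,280:350,::-1]
cv2.imwrite("pics/l6.png",cv2.resize(a,None,fx=10.5,fy=10.5,interpolation=cv2.INTER_CUBIC))
E
```

```text
reader frame TCP [np.float64(-65.8), np.float64(-2.6), np.float64(-0.6)] [ 3.141e+00  2.000e-03 -1.590e-01] [-4.35  1.13  7.93] 57.96113630703211 9.55
```

View pics/l6.png

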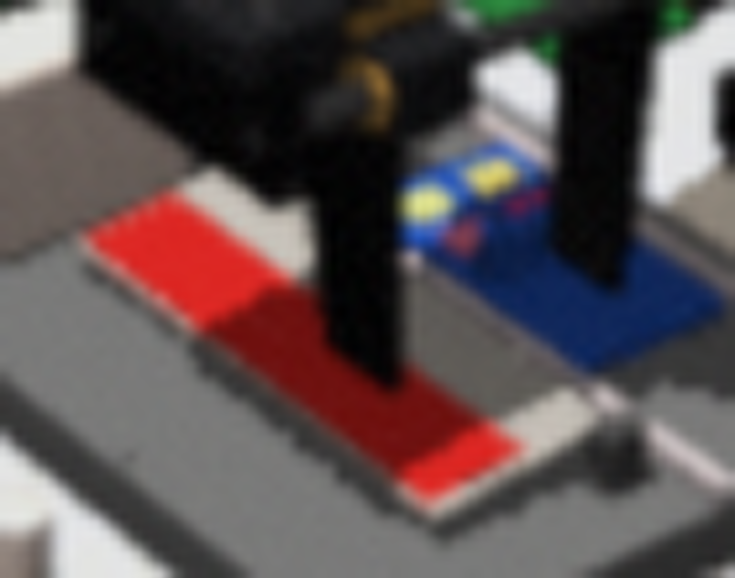

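The carrier's rear corner has moved from px (339,267) to (336,265), about 8 mm, so the rib is in contact and the carrier is flat. The bar is still pressed (clip about 0.26). Continuing the push.

>>> move_arm(
  moves=[0.02,0,0,0,0.02,0,0,0,0.02,0,0,0,0.02,0,0,0,0.02,0,0,0,0,0,0,0],
)

```text
t: 10.5
eef_pos: [516.7, 41.5, -0.6]
tcp_rot: [3.141, 0.002, -0.159]
ft_force: [-5.7, 0.8, 7.2]
opening: 0.611
grip_force: 3.8
```

>>> move_arm(
  moves=[0.02,0,0,0,0.02,0,0,0,0.02,0,0,0,0.02,0,0,0,0,0,0,0],
)

```text
t: 11.12
eef_pos: [528.6, 39.6, -0.6]
tcp_rot: [3.141, 0.002, -0.159]
ft_force: [-4.3, -0.3, 7.9]
opening: 0.61
grip_force: 3.8
```

>>> move_arm(
  moves=[0.01,0,0,0,0.01,0,0,0,0,0,0,0],
)

```text
t: 11.5
eef_pos: [531.3, 39.2, -0.7]
tcp_rot: [3.141, 0.003, -0.159]
ft_force: [-4.6, 1.2, 8.2]
opening: 0.609
grip_force: 3.9
```

>>> move_arm(
  moves=[0.01,0,0,0,0.01,0,0,0,0,0,0,0],
)

```text
t: 11.88
eef_pos: [534.2, 38.7, -0.7]
tcp_rot: [3.141, 0.003, -0.159]
ft_force: [-5.0, 0.5, 6.7]
opening: 0.612
grip_force: 3.9
```

>>> move_arm(
  moves=[0.01,0,0,0,0,0,0,0],
)

```text
t: 12.12
eef_pos: [534.5, 38.6, -0.7]
tcp_rot: [3.141, 0.005, -0.159]
ft_force: [-9.8, 1.4, 11.4]
opening: 0.607
grip_force: 6.8
```

>>> move_arm(
  moves=[0.01,0,0,0,0,0,0,0],
)

```text
t: 12.38
eef_pos: [534.7, 38.5, -0.8]
tcp_rot: [3.141, 0.008, -0.16]
ft_force: [-13.9, 2.6, 15.2]
opening: 0.607
grip_force: 9.4
```

>>> move_arm(
  moves=[0.01,0,0,0,0,0,0,0],
)

```text
t: 12.62
eef_pos: [534.7, 38.5, -0.9]
tcp_rot: [3.141, 0.011, -0.16]
ft_force: [-20.2, 3.6, 19.1]
opening: 0.609
grip_force: 11.8
```

The force jump at 534.5 mm says the carrier has stopped, which matches the expected home. I'll check numerically against the start image, since the picture budget is used up.

```bash
python3 m.py; python3 - <<'E'
from fit import *
import cv2
Q=[567.3,36,-.16]
now=np.mean([viewer.read_camera("side") for _ in range(4)],0).astype(np.uint8)
cv2.imwrite("pics/home.png",now[:,:,::-1])
old=cv2.imread("pics/side0.png")[:,:,::-1]
for nm,im in(("old",old),("now",now)):
    h=cv2.cvtColor(np.ascontiguousarray(im),cv2.COLOR_RGB2HSV); m=cv2.inRange(h,(105,120,30),(125,255,255)); m[:220]=0;m[275:]=0;m[:,:290]=0;m[:,358:]=0
    y,x=np.nonzero(m)
    e={c:int(y[x==c].max()) for c in range(312,354,2) if (x==c).any()}; print(nm,"bottom per col",e)
for cx in(-58.3,-20,-15):
    print(cx,proj("side",r2w(Q,[[cx-40,-18,26],[cx-40,-62,26]])).round(1).tolist())
E
```

```text
reader frame TCP [np.float64(-32.5), np.float64(-2.7), np.float64(-0.9)] [ 3.141  0.011 -0.16 ] [-20.16   3.59  19.06] 57.91697368530044 12.625
old bottom per col {318: 252, 320: 253, 322: 255, 324: 256, 326: 258, 328: 259, 330: 260, 332: 262, 334: 263, 336: 265, 338: 266, 340: 266, 342: 265, 344: 264, 346: 263, 348: 262, 350: 261}
now bottom per col {312: 248, 314: 249, 316: 250, 318: 252, 320: 253, 322: 255, 324: 256, 326: 258, 328: 258, 330: 257, 332: 256, 334: 255, 336: 254, 338: 253}
-58.3 [[339.0, 266.4], [353.2, 259.7]]
-20 [[328.2, 258.8], [342.4, 252.4]]
-15 [[326.8, 257.9], [341.0, 251.5]]
```

The plate's rear edge moved (-12,-8) px, against (-12.2,-8.5) predicted for home. I'll back off the rib with the bar still held, then raise.

>>> move_arm(
  moves=[-0.015,0,0,0,-0.015,0,0,0,-0.015,0,0,0,-0.015,0,0,0,-0.01,0,0,0,0,0,0,0],
)

```text
t: 13.58
eef_pos: [531.4, 39.4, 0.1]
tcp_rot: [-3.141, -0.004, -0.16]
ft_force: [3.4, -0.4, 6.5]
opening: 0.613
grip_force: 3.5
```

>>> move_arm(
  moves=[0,0,-0.02,0,0,0,-0.02,0,0,0,-0.02,0,0,0,-0.02,0,0,0,-0.04,0,0,0,-0.1,0,0,0,-0.2,0,0,0,-0.3,0,0,0,-0.2,0,0,0,0,0],
)

```text
t: 14.82
eef_pos: [530.5, 39.7, 140.2]
tcp_rot: [-3.141, -0.005, -0.159]
ft_force: [0.2, -0.6, 0.2]
opening: 0.612
grip_force: 0.0
```

>>> move_arm(
  moves=[-0.2,0,-0.1,0,-0.3,0,0,0,-0.2,0,0,0,0,0,0,0,0,0,0,0],
)

```text
t: 15.45
eef_pos: [426.6, 56.2, 152.3]
tcp_rot: [3.142, -0.0, -0.159]
ft_force: [0.6, -0.5, 0.4]
opening: 0.612
grip_force: 0.0
```

```bash
python3 m.py; python3 - <<'E'
from fit import *
import cv2
now=np.mean([viewer.read_camera("side") for _ in range(4)],0).astype(np.uint8)
for nm,im in(("home",cv2.imread("pics/home.png")[:,:,::-1]),("now",now),("old",cv2.imread("pics/side0.png")[:,:,::-1])):
    h=cv2.cvtColor(np.ascontiguousarray(im),cv2.COLOR_RGB2HSV); m=cv2.inRange(h,(105,120,30),(125,255,255)); r=cv2.inRange(h,(0,150,60),(6,255,255))|cv2.inRange(h,(174,150,60),(179,255,255))
    for k in(m,r): k[:235]=0;k[285:]=0;k[:,:280]=0;k[:,358:]=0
    y,x=np.nonzero(m); print(nm,{c:int(y[x==c].max()) for c in range(318,346,2) if (x==c).any()})
    y,x=np.nonzero(r); print(" red bottom",{c:int(y[x==c].max()) for c in range(286,330,4) if (x==c).any()})
E
```

```text
reader frame TCP [np.float64(-142.1), np.float64(-2.4), np.float64(152.3)] [ 3.142 -0.    -0.159] [ 0.64 -0.54  0.38] 58.201786164718825 15.45
home {318: 252, 320: 253, 322: 255, 324: 256, 326: 258, 328: 258, 330: 257, 332: 256, 334: 255, 336: 254, 338: 253}
 red bottom {290: 254, 294: 257, 298: 260, 302: 263, 306: 266, 310: 269, 314: 272, 318: 275, 322: 276, 326: 274}
now {318: 252, 320: 253, 322: 255, 324: 256, 326: 257, 328: 257, 330: 257, 332: 256, 334: 255, 336: 254, 338: 253}
 red bottom {290: 251, 294: 254, 298: 257, 302: 260, 306: 263, 310: 266, 314: 269, 318: 273, 322: 274, 326: 272}
old {318: 252, 320: 253, 322: 255, 324: 256, 326: 258, 328: 259, 330: 260, 332: 262, 334: 263, 336: 265, 338: 266, 340: 266, 342: 265, 344: 264}
 red bottom {290: 249, 294: 252, 298: 255, 302: 258, 306: 261, 310: 264, 314: 267, 318: 270, 322: 272, 326: 271}
```

```bash
python3 -c "
from cell import order
print(order.job_done())"
```

```text
the job is handed in; nothing more can be done
None
```

The blue carrier was pushed home with the thumb bar held down, the clip then closed on it, and the arm moved clear; I handed the job in at about 15.5 s, and no verdict came back (end state checked from side-camera pixel measurements only).

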